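Swing the cezve's handle inside the larder shelf

ROBOT

A 6-joint arm with a two-finger parallel gripper is mounted at the origin on the work surface. World frame = base frame: x ahead of the robot, y to its left, z up, the work surface at z = 0. Lengths are in m, angles in degrees, forces in N, time in s.
With the tool pointing down it reaches from about 0.4 to 0.825 m from the base axis. Payload 7 kg.
Tool frame: the origin (TCP) lies at the centre of the arm's flange, where the gripper is bolted on; the fingertips stand 178 mm ahead of it and the grasp point (between the pads) lies 159 mm ahead of it (r.tips_ahead is the z of the fingertips in the tool frame, in m); z points along the fingers, y is the line along which they close (so a half turn about z gives the same grasp; the last joint's range is limited). The gripper opens to 88 mm and grips with 3 to 60 N. Pads are 19 mm wide; open, the fingers measure 130 mm over their backs; the gripper's body (78 mm by 193 mm) begins 47 mm behind the grasp point.
Start: joints at [16.507, 20.546, 0.682, 0, -70.136, -16.507], TCP at [0.675, -0, 0.405] pointing down, gripper open.
Joint ranges: [-176.03, 176.03], [-82.01, 121.73], [-58.28, 71.71], [-173.87, 95.51], [-174.79, -0.11], [-173.66, 173.66]. Speed limits (degrees/s): [136.94, 136.94, 172.46, 180, 180, 180].

INTERFACE

Orientations are given as [roll, pitch, yaw] about the fixed x, y, z axes, in that order (R = Rz(yaw) Ry(pitch) Rx(roll)).
In Python, from plant import r gives the robot as it stands. The module is installed in compiled form; this text tells all that it offers.
- The arm moves only by the shell command python3 -m pendant 'ROWS' [FORCE]. ROWS is JSON, a list that holds one entry, the list of rows, each a list of 7 numbers: the shift along the tool's x, y, z in m, then the turn, a rotation vector about the tool's x, y, z in degrees, then the gripper command: -1 is shut, 1 is fully open, values between are in proportion. A call has 1 to 5 rows; each row is the pose to reach, as a shift and turn from the pose commanded when the call began, along the tool's axes at that moment; what a row does not reach only later rows make up. A row lasts 1/10 s, in which the tool goes at most 50 mm and 8.59 degrees, less where a joint would pass 70% of its speed; a pose out of reach is approached as far as the arm can. A call with a gripper value outside its range is refused whole. The fingers move at their own pace and stop on an object; FORCE is the grip in N (left out, the last holds). Time passes only in rows, so rows that repeat a pose let the fingers close. It gives the time, the measured TCP pose, the force, the opening and the grip force at its end, in the units of the state.
- r.get_state(): the state, without advancing time (a new reading comes with each control period).
- r.capture(name): name is "scene" or "side" or "wrist"; returns the picture (480x640x3 uint8, red, green, blue); there is no depth.
- r.camera_params(name): a dict with "fx", "fy", "cx", "cy" (pixels), "R" (3x3) and "t" (3): a world point X has camera coordinates R X + t. Camera axes: x right, y down, z forward; pixel columns grow to the right and rows downward; lengths in m; the calibration is good to about 2 mm. A picture is of the moment at which its call begins: read the wrist's pose just before it. camera_params takes no time and is no camera call; for the wrist camera it gives the pose at the moment of the call.
- r.close_job(): hands the job in; it is judged then, once.
The state is a dict: "time_s": time; "joints": joint angles; "qd": joint speeds; "joint_torque": joint torques, N m; "tcp_pos": TCP position; "eef_rot": TCP orientation; "contact_force": force on the tool from outside, world axes, zero at the start; "moment": the same for the moment, N m; "gripper_width": finger opening in m; "gripper_force": force on a finger pad.
Only numpy, scipy, OpenCV 4.12 (cv2) and the standard library are available. Lean on these libraries where they do the work, as an engineer would, in place of code of your own. Each camera call takes 0.05 s, during which the arm holds its last target. There are 200 camera calls.

TASK

The cezve's long handle sticks out past the shelf's front edge and the cabinet door cannot shut. Move the glass cup out of the way to stand elsewhere on the same shelf board, behind its front edge, then push the handle round into the place the cup has left, so that it lies along the shelf, roughly parallel to the front edge and wholly behind it, with a finger's width free around it. Keep the pot standing on its spot without lifting it, let neither pot nor handle knock the glass, and leave the other things where they are.

Things in the scene. Friction and masses are not known exactly. Their poses are not given: they have to be found in the camera images.
- shelf_front (a point): Middle of the top front edge of the white shelf board; the front is the doorway side, farthest from the robot. x points out of the cabinet, away from the robot; y runs along the straight edge; z up. The board reaches 380 mm from here back towards the robot, is 1500 mm wide and 18 mm thick (top about 18 mm above the robot's deck); beyond the edge is air. Its place differs each time.
- cezve: Loose open stainless coffee pot, 0.32 kg, near the front edge. Origin: centre of its underside; z up; x points along the handle, outwards. 92 mm across the bottom, 82 mm at the rim, 86 mm high. Pushed lightly sideways (about 1 N) well out on the handle, it turns nearly about its own axis. At first the handle points out over the front edge, within 20 degrees of square to it.
- handle_tip (a point): Middle of the end of the cezve's straight handle, 190 mm from the pot's axis. The handle's mid-thickness is 66 mm above the pot's underside at 35 mm from the axis, 76 mm at 120 mm, 85 mm at the tip. Outer 106 mm: bar 20 mm wide, 11 mm thick; inner part 14 mm wide, 7 mm thick.
- cup_center (a point): Centre (40 mm above its foot) of the small plain glass tumbler, 80 mm high, 70 mm in diameter (68 at the rim), wall 3 mm, 0.16 kg, loose, z up. It stands left or right of the cezve (differs each time), about 165 mm from the pot's axis, near the front edge, where the handle has to go.
- cup: The same glass tumbler; origin at the centre of its underside, z up.
- canister: Closed round tin coffee canister, 95 mm in diameter, 118 mm high, loose, standing on the other side of the cezve, about 165 mm from the pot's axis. Origin at the centre of its underside. To be left alone.
- saucer0: Lowest of a stack of three white ceramic saucers, 124 mm across; the whole stack is 38 mm high. It stands behind the cezve, towards the robot, its centre about 145 mm from the pot's axis. Origin at the centre of its underside. To be left alone.
- saucer1: Middle saucer of the stack; origin at the centre of its underside. To be left alone.
- saucer2: Top saucer of the stack; origin at the centre of its underside. To be left alone.
- jar: Glass storage jar with a metal cap, 84 mm in diameter, 130 mm high, about 370 mm to one side of the cezve. Origin at the centre of its underside. To be left alone.
- mill: Brass cylinder coffee mill with a crank on top, 54 mm in diameter, 192 mm high with the crank's knob, which reaches 85 mm from its axis, roughly towards the robot; about 370 mm to the other side of the cezve. Origin at the centre of its underside. To be left alone.
- filters: Cardboard box of paper filters, 50 by 100 mm and 100 mm high, on the far right of the shelf (-y). Origin at the centre of its underside. To be left alone.
- mug: White mug, 82 mm in diameter, 92 mm high, on the far left of the shelf (+y). Origin at the centre of its underside. To be left alone.

How it is judged:
By the outcome, as a careful person would: the job done as asked, in the order asked, and still so for the second after the job is handed in, with the robot touching nothing.
It also fails if it takes over 58 s, if anything falls off the work surface, if the arm or the gripper's body presses on something with over 40 N, if the wrist force passes 120 N, or if a joint passes its speed limit or range.

## Working session

There is one attempt and no reset: what is moved stays moved. The work goes in short steps, Python scripts to look and compute and a shell command to move; the robot and the scene stay as the last step left them, time stands still between calls to the robot, and variables do not carry over. Pictures are saved under pics/ and viewed, at most 10 in all, crops included, and the job is handed in when it is done.

```bash
mkdir -p pics; python3 - <<'E'
from plant import r
import cv2
s=r.get_state();print(s['time_s'],s['tcp_pos'],s['eef_rot'],s['gripper_width'],s['contact_force'])
for n in("scene","side","wrist"):
    p=r.camera_params(n);print(n,p['fx'],p['cx'],p['cy'],p['R'],p['t'])
    cv2.imwrite(f"pics/{n}0.png",r.capture(n)[:,:,::-1])
E
```

```text
0.0 [6.74789995e-01 7.33971982e-07 4.03733550e-01] [ 1.79906105e+02 -7.30953353e-03 -9.00092594e+01] 0.08783705463668669 [ 0.33109583 -0.75852864 -0.0089568 ]
scene 447.1565546870112 313.62943614760553 237.81529065442174 [[-0.71668343  0.69734674 -0.00850792]
 [ 0.4984446   0.50365724 -0.70560781]
 [-0.48776822 -0.50993815 -0.70855151]] [ 0.40545963 -0.21015086  1.56146382]
side 444.06687928468665 316.6939819707892 236.7698652410199 [[ 0.80101569 -0.59828829  0.02061548]
 [-0.38928028 -0.54673001 -0.74131448]
 [ 0.45479087  0.58577933 -0.67084115]] [-0.45681329  0.2845639   0.91759797]
wrist 423.8775710823458 318.7364297968321 244.7117068738563 [[-9.99999064e-01 -5.26709282e-04  1.26247073e-03]
 [-1.82465538e-04  9.66012568e-01  2.58495038e-01]
 [-1.35571433e-03  2.58494565e-01 -9.66011761e-01]] [ 0.67420577 -0.03292136  0.38985975]
```

View pics/scene0.png

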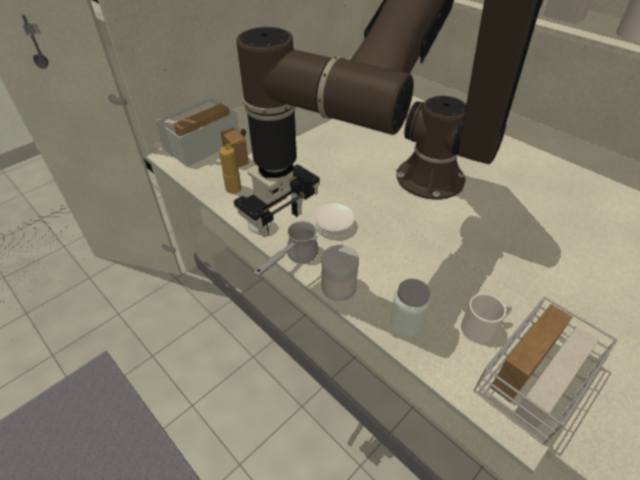

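View pics/side0.png

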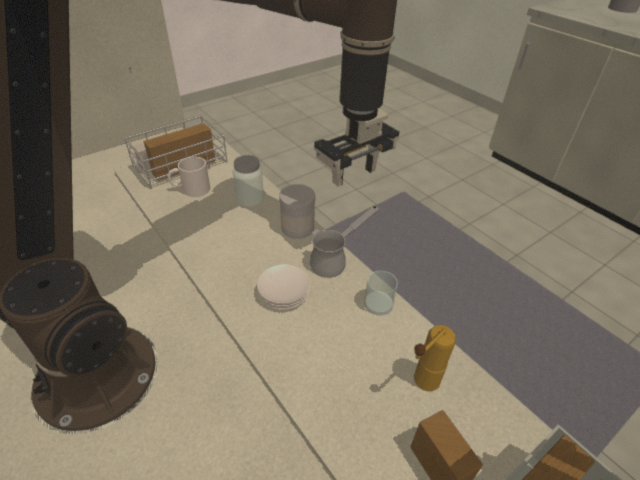

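View pics/wrist0.png

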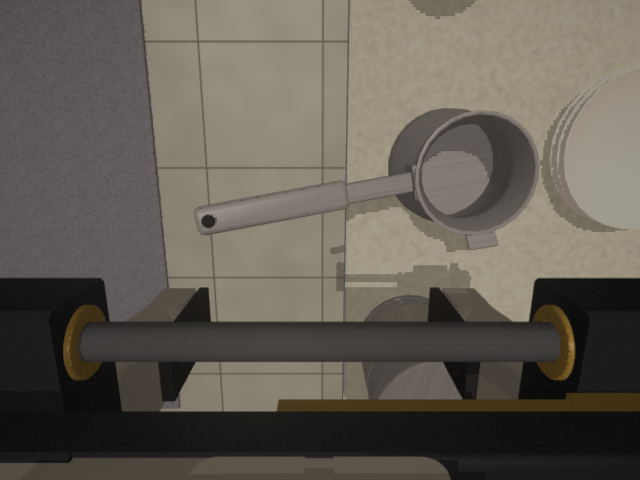

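The wrist view shows the pot rim around (478,172), the handle tip at (205,221), the shelf edge at column ~347 and the cup partly hidden at (410,345). The side view shows the cup at (381,292), between the cezve and the mill, so it stands on the -y side.

```bash
cat > h.py <<'E'
import numpy as np
def cast(p,uv,z):
    R=np.array(p['R']);t=np.array(p['t']);c=-R.T@t
    d=R.T@np.array([(uv[0]-p['cx'])/p['fx'],(uv[1]-p['cy'])/p['fy'],1]);return c+d*(z-c[2])/d[2]
E
python3 - <<'E'
from plant import r
from h import *
import cv2
w=r.camera_params('wrist');s=r.camera_params('side')
for n,p,uv,z in[("edge",w,(348,20),.018),("edge",w,(346,250),.018),("rim",w,(478,172),.104),("tip",w,(197,222),.103),("hmid",w,(347,195),.094),
 ("cuprim",s,(382,285),.098),("cupfootfront",s,(380,313),.018),("mill",s,(429,388),.018),("canister top",s,(298,197),.136),("saucer",s,(283,284),.056)]:
    print(n,cast(p,uv,z).round(4))
im=cv2.imread('pics/side0.png')[170:410,220:480];cv2.imwrite('pics/sidecrop.png',cv2.resize(im,None,fx=2.5,fy=2.5,interpolation=cv2.INTER_CUBIC)[:600])
E
```

```text
edge [ 0.6515 -0.1529  0.018 ]
edge [0.6498 0.0343 0.018 ]
rim [ 0.5701 -0.0429  0.104 ]
tip [ 0.7569 -0.0092  0.103 ]
hmid [ 0.655  -0.0263  0.094 ]
cuprim [ 0.5823 -0.2229  0.098 ]
cupfootfront [ 0.5759 -0.237   0.018 ]
mill [ 0.5269 -0.434   0.018 ]
canister top [0.5866 0.1078 0.136 ]
saucer [ 0.4254 -0.0603  0.056 ]
```

View pics/sidecrop.png

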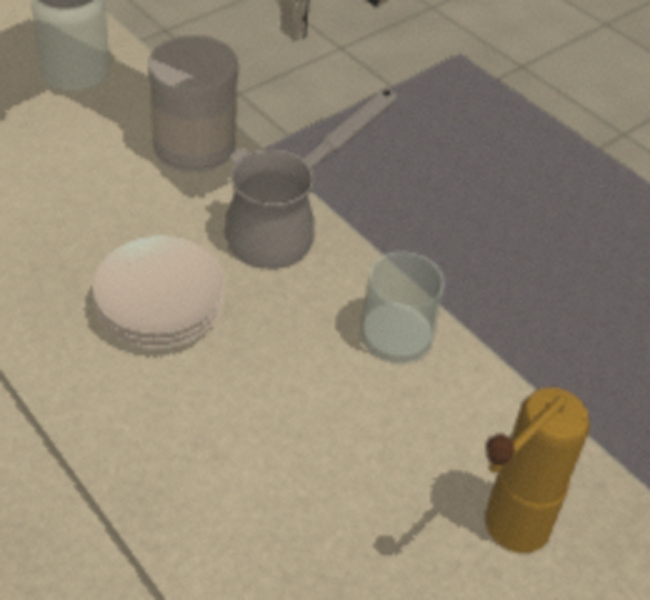

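The crop shows the cup rim centre near (405,280) and the foot near (398,331), clear of the pot, with the mill at lower right. World positions put the cup on the -y side near (0.58,-0.21). I'll move the wrist camera closer to it.

```bash
python3 -m pendant '[[[0.045,0.025,0,0,0,0,1],[0.09,0.05,0,0,0,0,1],[0.13,0.075,0,0,0,0,1],[0.13,0.075,0,0,0,0,1],[0.13,0.075,0,0,0,0,1]]]'; python3 - <<'E'
from plant import r
import cv2
cv2.imwrite("pics/wrist1.png",r.capture('wrist')[:,:,::-1])
E
```

```text
time_s: 0.65
tcp_pos: [0.5993, -0.1311, 0.4049]
eef_rot: [-180.0, 0.0, -90.1]
contact_force: [0.0, 0.6, 0.3]
gripper_width: 0.0875
gripper_force: 0.0
```

View pics/wrist1.png

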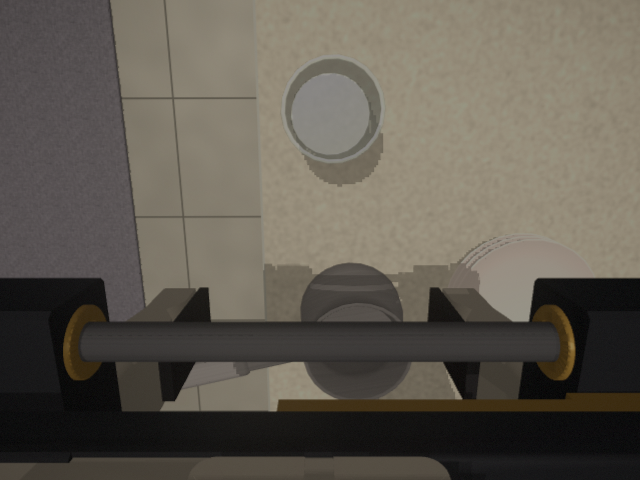

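The view shows the cup rim ellipse at about (333,109), 100 px across, and the shelf edge running along columns 257–265.

```bash
python3 - <<'E'
from plant import r
from h import *
w=r.camera_params('wrist')
for n,uv,z in[("rim",(333,109),.098),("L",(282,109),.098),("R",(383,109),.098),("edge",(257,30),.018),("edge",(264,230),.018),("sauc left",(452,285),.05)]:
    print(n,cast(w,uv,z).round(4))
print(r.get_state()['tcp_pos'])
E
```

```text
rim [ 0.5907 -0.2128  0.098 ]
L [ 0.6236 -0.2128  0.098 ]
R [ 0.5584 -0.2127  0.098 ]
edge [ 0.6487 -0.2761  0.018 ]
edge [ 0.6486 -0.1141  0.018 ]
sauc left [ 0.4881 -0.0741  0.05  ]
[ 0.59989404 -0.13031733  0.40475323]
```

```bash
python3 -m pendant '[[[0.04,0.004,0,0,0,0,1],[0.082,0.009,0,0,0,0,1],[0.082,0.009,0.04,0,0,0,1],[0.082,0.009,0.08,0,0,0,1],[0.082,0.009,0.1,0,0,0,1]]]' 
python3 -m pendant '[[[0,0,0.02,0,0,0,1],[0,0,0.04,0,0,0,1],[0,0,0.06,0,0,0,1],[0,0,0.08,0,0,0,1],[0,0,0.08,0,0,0,1]]]'
python3 -m pendant '[[[0,0,0,0,0,0,0.5],[0,0,0,0,0,0,0.3],[0,0,0,0,0,0,0.3],[0,0,0,0,0,0,0.3],[0,0,0,0,0,0,0.3]]]' 8
```

```text
time_s: 1.2
tcp_pos: [0.5905, -0.2112, 0.3007]
eef_rot: [179.7, 0.1, -90.0]
contact_force: [0.5, 0.0, -1.0]
gripper_width: 0.0877
gripper_force: 0.0
time_s: 1.7
tcp_pos: [0.5906, -0.2108, 0.2213]
eef_rot: [179.7, 0.0, -90.0]
contact_force: [-1.1, -0.3, -0.2]
gripper_width: 0.0873
gripper_force: 0.0
time_s: 2.2
tcp_pos: [0.5914, -0.2119, 0.2258]
eef_rot: [-179.9, -0.0, -90.0]
contact_force: [0.1, 2.6, 4.2]
gripper_width: 0.0696
gripper_force: 8.0
```

```bash
python3 -m pendant '[[[0,0,-0.01,0,0,0,0.3],[0,0,-0.025,0,0,0,0.3],[0,0,-0.04,0,0,0,0.3],[0,0.01,-0.04,0,0,0,0.3],[0,0.03,-0.04,0,0,0,0.3]]]' 12
python3 -m pendant '[[[0.004,0.025,0,0,0,0,0.3],[0.008,0.05,0,0,0,0,0.3],[0.012,0.075,0,0,0,0,0.3],[0.016,0.1,0,0,0,0,0.3],[0.018,0.11,0,0,0,0,0.3]]]'
python3 -m pendant '[[[0,0,0,0,0,0,0.3],[0,0,0.01,0,0,0,0.3],[0,0,0.02,0,0,0,0.3],[0,0,0.03,0,0,0,0.3],[0,0,0.033,0,0,0,0.3]]]'
```

```text
time_s: 2.7
tcp_pos: [0.5607, -0.212, 0.2646]
eef_rot: [-180.0, 0.0, -90.0]
contact_force: [0.1, 0.1, -2.5]
gripper_width: 0.0694
gripper_force: 12.0
time_s: 3.2
tcp_pos: [0.4476, -0.2301, 0.2641]
eef_rot: [179.9, 0.0, -90.1]
contact_force: [0.1, -0.0, -1.3]
gripper_width: 0.0692
gripper_force: 12.0
time_s: 3.7
tcp_pos: [0.4508, -0.2298, 0.2296]
eef_rot: [179.8, 0.0, -90.0]
contact_force: [-0.8, -0.7, -2.7]
gripper_width: 0.0693
gripper_force: 12.0
```

```bash
python3 -m pendant '[[[0,0,0.002,0,0,0,0.3],[0,0,0.004,0,0,0,0.3],[0,0,0.005,0,0,0,0.3],[0,0,0.006,0,0,0,0.3],[0,0,0.007,0,0,0,0.3]]]'
python3 -m pendant '[[[0,0,0.001,0,0,0,0.3],[0,0,0.001,0,0,0,0.3],[0,0,0.001,0,0,0,0.3]]]'
```

```text
time_s: 4.2
tcp_pos: [0.4511, -0.2301, 0.2256]
eef_rot: [-180.0, -0.0, -90.0]
contact_force: [-4.6, 4.4, 17.6]
gripper_width: 0.0694
gripper_force: 12.1
time_s: 4.5
tcp_pos: [0.451, -0.2301, 0.2251]
eef_rot: [-179.9, -0.0, -90.0]
contact_force: [-3.9, 3.3, 12.9]
gripper_width: 0.0694
gripper_force: 12.1
```

```bash
python3 -m pendant '[[[0,0,-0.001,0,0,0,0.5],[0,0,-0.001,0,0,0,1],[0,0,-0.001,0,0,0,1],[0,0,-0.001,0,0,0,1],[0,0,-0.001,0,0,0,1]]]'
python3 -m pendant '[[[0,0,-0.02,0,0,0,1],[0,0,-0.05,0,0,0,1],[0,0,-0.1,0,0,0,1],[0,0,-0.14,0,0,0,1],[0,0,-0.18,0,0,0,1]]]'
python3 -m pendant '[[[-0.05,-0.04,0,0,0,0,0],[-0.1,-0.09,0,0,0,0,-1],[-0.11,-0.13,0,0,0,0,-1],[-0.11,-0.15,0,0,0,0,-1],[-0.11,-0.15,0,0,0,0,-1]]]'
python3 - <<'E'
from plant import r
import cv2
from h import *
w=r.camera_params('wrist');np.save('w2R.npy',w['R']);np.save('w2t.npy',w['t'])
a=r.capture('wrist');b=r.capture('side')[150:420,220:560]
cv2.imwrite("pics/2.png",np.vstack([a[:300],cv2.resize(b,(378,300))[:, :] if 0 else np.pad(b,((0,0),(0,300),(0,0)))])[:,:,::-1])
E
```

```text
time_s: 5.0
tcp_pos: [0.451, -0.23, 0.2246]
eef_rot: [180.0, -0.0, -90.0]
contact_force: [0.9, -0.9, 0.3]
gripper_width: 0.0873
gripper_force: 0.0
time_s: 5.5
tcp_pos: [0.4507, -0.23, 0.4066]
eef_rot: [-180.0, -0.0, -90.0]
contact_force: [1.8, -1.2, -0.0]
gripper_width: 0.0873
gripper_force: 0.0
time_s: 6.0
tcp_pos: [0.6049, -0.118, 0.403]
eef_rot: [179.9, -0.0, -89.9]
contact_force: [-0.1, 0.8, -1.0]
gripper_width: 0.0533
gripper_force: 0.0
```

View pics/2.png

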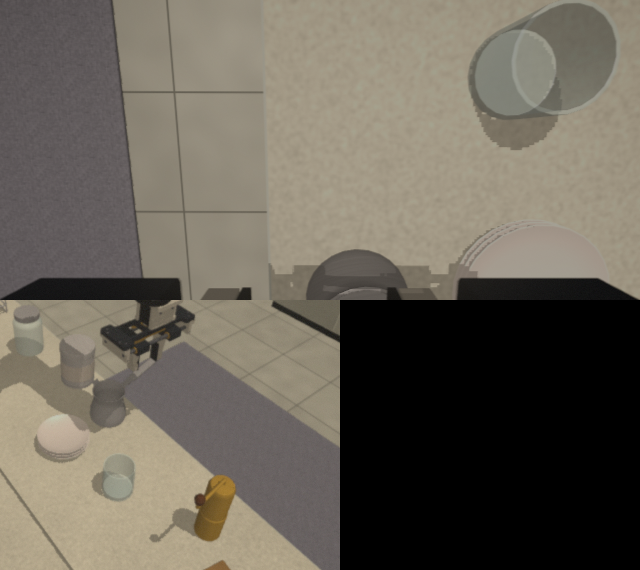

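The cup stands upright at its new spot. Its foot is at (513,75) and its rim at (563,60) in the wrist part. The saucers and pot are unchanged. Next I'll move to the +y side of the handle with closed fingers.

```bash
python3 -m pendant '[[[-0.04,-0.03,0,0,0,-4,-1],[-0.08,-0.06,0,0,0,-8,-1],[-0.12,-0.1,0,0,0,-10,-1],[-0.144,-0.115,0,0,0,-10,-1],[-0.144,-0.115,0,0,0,-10,-1]]]'
python3 -m pendant '[[[0,0,0.03,0,0,0,-1],[0,0,0.06,0,0,0,-1],[0,0,0.09,0,0,0,-1],[0,0,0.09,0,0,0,-1]]]'
python3 - <<'E'
from plant import r
import cv2
cv2.imwrite("pics/3.png",cv2.hconcat([r.capture('side')[100:340,220:540],r.capture('scene')[120:360,170:490]])[:,:,::-1])
E
```

```text
time_s: 6.6
tcp_pos: [0.7171, 0.0267, 0.4035]
eef_rot: [180.0, 0.0, -79.9]
contact_force: [-0.5, 0.7, -0.9]
gripper_width: 0.005
gripper_force: 0.0
time_s: 7.0
tcp_pos: [0.7136, 0.0228, 0.3103]
eef_rot: [179.5, 0.0, -80.1]
contact_force: [-0.6, -0.8, -0.4]
gripper_width: 0.001
gripper_force: 0.0
```

View pics/3.png

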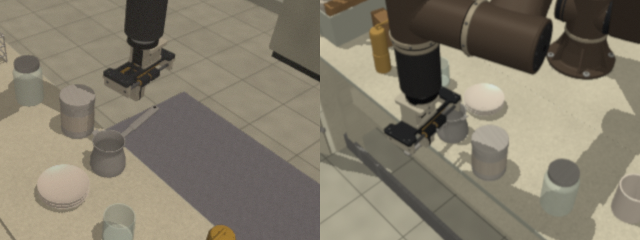

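The gripper hovers on the canister side of the handle. The handle ends near (155,108) in the side half, and there is space to go down.

```bash
python3 -m pendant '[[[0,0,0.015,0,0,0,-1],[0,0,0.03,0,0,0,-1],[0,0,0.045,0,0,0,-1],[0,0,0.053,0,0,0,-1],[0,0,0.053,0,0,0,-1]]]'
python3 -m pendant '[[[0.004,0,0,0,0,0,-1],[0.008,0,0,0,0,0,-1],[0.012,0,0,0,0,0,-1],[0.016,0,0,0,0,0,-1],[0.02,0,0,0,0,0,-1]]]'
python3 - <<'E'
from plant import r
import cv2
cv2.imwrite("pics/4.png",r.capture('wrist')[:,:,::-1])
E
```

```text
time_s: 7.6
tcp_pos: [0.7155, 0.0239, 0.2597]
eef_rot: [179.8, -0.0, -80.0]
contact_force: [0.1, 0.3, -1.2]
gripper_width: 0.0007
gripper_force: 0.0
time_s: 8.1
tcp_pos: [0.7196, 0.0038, 0.262]
eef_rot: [-180.0, 0.0, -80.0]
contact_force: [0.1, -0.1, 0.4]
gripper_width: 0.0005
gripper_force: 0.1
```

View pics/4.png

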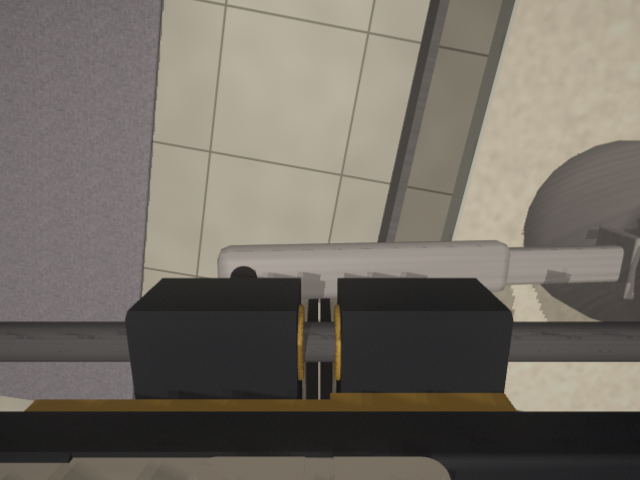

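The handle runs horizontally just ahead of the fingers, parallel to the finger row, with its tip at (222,265). I'll sweep about the pot axis.

```bash
for i in 1 2 3; do python3 -m pendant '[[[0.0054,-0.0006,0,0,0,2,-1],[0.0109,-0.001,0,0,0,4,-1],[0.0163,-0.0012,0,0,0,6,-1],[0.0218,-0.0012,0,0,0,8,-1],[0.0272,-0.0011,0,0,0,10,-1]]]' | grep -E 'time|pos|rot|contact'; done
```

```text
time_s: 8.65
tcp_pos: [0.7253, -0.0228, 0.2616]
eef_rot: [180.0, -0.0, -90.2]
contact_force: [1.0, 0.4, 0.7]
time_s: 9.15
tcp_pos: [0.7263, -0.05, 0.2616]
eef_rot: [180.0, -0.0, -100.2]
contact_force: [-0.4, -0.1, -0.0]
time_s: 9.65
tcp_pos: [0.7226, -0.077, 0.2616]
eef_rot: [180.0, -0.0, -110.2]
contact_force: [0.7, -0.1, 0.4]
```

```bash
for i in 1 2 3 4; do python3 -m pendant '[[[0.0054,-0.0006,0,0,0,2,-1],[0.0109,-0.001,0,0,0,4,-1],[0.0163,-0.0012,0,0,0,6,-1],[0.0218,-0.0012,0,0,0,8,-1],[0.0272,-0.0011,0,0,0,10,-1]]]' | grep -E 'time|pos|rot|contact'; done
python3 - <<'E'
from plant import r
import cv2
cv2.imwrite("pics/5.png",cv2.hconcat([r.capture('side')[140:440,200:520],r.capture('wrist')[:300,180:640]])[:,:,::-1])
E
```

```text
time_s: 10.15
tcp_pos: [0.7143, -0.1029, 0.2617]
eef_rot: [180.0, -0.0, -120.2]
contact_force: [1.0, 0.7, -0.3]
time_s: 10.65
tcp_pos: [0.7016, -0.1269, 0.2617]
eef_rot: [-180.0, -0.0, -130.2]
contact_force: [1.3, 1.4, -0.8]
time_s: 11.15
tcp_pos: [0.6848, -0.1484, 0.2616]
eef_rot: [180.0, -0.0, -140.2]
contact_force: [0.4, 0.2, -0.1]
time_s: 11.65
tcp_pos: [0.6647, -0.1667, 0.2617]
eef_rot: [-180.0, 0.0, -150.2]
contact_force: [-0.2, 0.3, 0.0]
```

View pics/5.png

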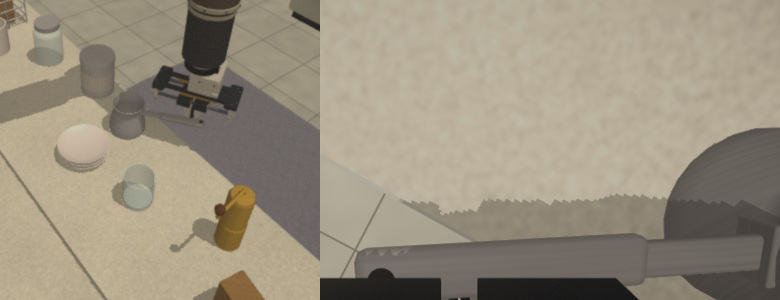

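The handle follows the finger: it is at about 60° in the side half (tip near (203,121)), pot and cup upright and well apart. I'll finish the sweep.

```bash
for i in 1 2 3; do python3 -m pendant '[[[0.0054,-0.0006,0,0,0,2,-1],[0.0109,-0.001,0,0,0,4,-1],[0.0163,-0.0012,0,0,0,6,-1],[0.0218,-0.0012,0,0,0,8,-1],[0.0272,-0.0011,0,0,0,10,-1]]]' | grep -E 'time|pos|rot|contact'; done
python3 -m pendant '[[[0,0,0,0,0,0,-1],[-0.01,0,0,0,0,0,-1],[-0.025,0,0,0,0,0,-1],[-0.04,0,-0.02,0,0,0,-1],[-0.04,0,-0.06,0,0,0,-1]]]'
python3 -m pendant '[[[0,0,-0.04,0,0,0,-1],[-0.02,0,-0.08,0,0,0,-1],[-0.02,0,-0.1,0,0,0,-1],[-0.02,0,-0.1,0,0,0,-1]]]'
python3 - <<'E'
from plant import r
import cv2
from h import *
w=r.camera_params('wrist');np.savez('w6.npz',**w)
cv2.imwrite("pics/w6.png",r.capture('wrist')[:,:,::-1]);cv2.imwrite("pics/s6.png",r.capture('side')[:,:,::-1])
a=cv2.imread("pics/w6.png")[:300];b=cv2.imread("pics/s6.png")[140:440,200:520]
cv2.imwrite("pics/6.png",np.vstack([a,np.pad(b,((0,0),(0,320),(0,0)))]))
E
```

```text
time_s: 12.25
tcp_pos: [0.642, -0.181, 0.2617]
eef_rot: [-180.0, 0.0, -160.1]
contact_force: [0.2, 0.5, -0.4]
time_s: 12.75
tcp_pos: [0.6168, -0.1913, 0.2617]
eef_rot: [-180.0, 0.0, -170.1]
contact_force: [0.3, -0.1, 0.4]
time_s: 13.25
tcp_pos: [0.5902, -0.1971, 0.2618]
eef_rot: [-180.0, 0.0, 179.9]
contact_force: [0.2, 0.1, 0.9]
time_s: 13.75
tcp_pos: [0.6318, -0.1967, 0.3187]
eef_rot: [180.0, -0.3, -179.9]
contact_force: [0.5, -0.5, 0.4]
gripper_width: 0.0004
gripper_force: 0.0
time_s: 14.15
tcp_pos: [0.652, -0.1971, 0.4258]
eef_rot: [-179.9, 0.4, -179.9]
contact_force: [0.2, -0.5, 0.6]
gripper_width: 0.0003
gripper_force: 0.0
```

View pics/6.png

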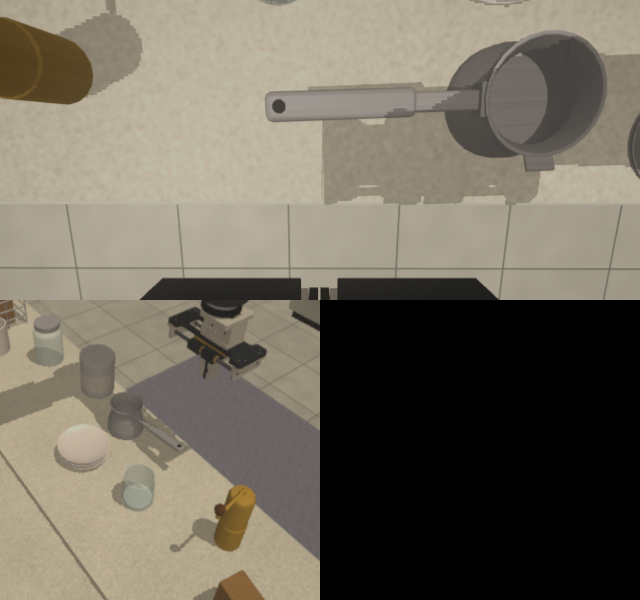

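The handle now lies along the shelf: tip at (266,106), inner bar end at (415,101), pot rim centre at about (546,94), shelf edge at row ~205. All items are standing.

```bash
python3 - <<'E'
from h import *
w=dict(np.load('w6.npz'))
for n,uv,z in[("rim",(546,94),.104),("tip",(266,106),.103),("hmid",(415,101),.094),("edge",(100,205),.018),("edge",(600,205),.018)]: print(n,cast(w,uv,z).round(4))
from plant import r
s=r.camera_params('side')
for n,uv,z in[("cup rim",(340,313),.098),("saucer",(283,284),.056)]: print(n,cast(s,uv,z).round(4))
E
```

```text
rim [ 0.5602 -0.0441  0.104 ]
tip [ 0.5682 -0.2327  0.103 ]
hmid [ 0.5642 -0.1297  0.094 ]
edge [ 0.6517 -0.3992  0.018 ]
edge [0.6505 0.0632 0.018 ]
cup rim [ 0.4575 -0.2289  0.098 ]
saucer [ 0.4254 -0.0603  0.056 ]
```

```bash
python3 -c "
from plant import r
print(r.close_job())"
```

```text
the job is handed in; nothing more can be done
None
```

The job is handed in: the cup stands about 75 mm behind the handle. The handle lies along the shelf within about 3° of the front edge and about 70 mm behind it. The pot shifted about 10 mm back while turning, and nothing else was touched.

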